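# Slide the soldering board into its sprung tray compartment

## Robot

A 6-joint arm with a two-finger parallel gripper is mounted at the origin on the work surface. World frame = base frame: x ahead of the robot, y to its left, z up, the work surface at z = 0. Lengths are in mm, angles in rad, forces in N, time in s.
With the tool pointing down it reaches from about 275 to 750 mm from the base axis. Payload 10.2 kg.
Tool frame: the origin (TCP) lies midway between the tips of the shut fingers; the grasp point (between the pads) lies 19 mm behind it; z points along the fingers, y is the line along which they close (so a half turn about z gives the same grasp; the last joint's range is limited). The gripper opens to 85 mm and grips with 20 to 120 N. Pads are 22 mm wide; open, the fingers measure 114 mm over their backs; the gripper's body (76 mm by 85 mm) begins 54 mm behind the grasp point. The pads swing forward as they close: fully open they stand 13 mm farther back than shut.
Start: joints at [-1.562, 0.313, 1.498, -0, 1.331, -0.223], TCP at [120.594, -510.968, 231.294] pointing down, gripper open.
Joint ranges: [-2.94, 2.94], [-0.97, 2.17], [0.19, 2.56], [-1.23, 4.37], [0.02, 3.11], [-2.88, 2.88]. Speed limits (rad/s): [2.39, 2.39, 3.01, 3.14, 3.14, 3.14].

## Interface

Orientations are given as a unit quaternion [w, x, y, z].
In Python, from rig import ctrl gives the robot as it stands.
- The arm moves only by the tool arm_command, never from a script. Its argument "increments" is a list of rows, each an object with "dr": the turn, a rotation vector about the tool's x, y, z in units of pi/4 rad (1.0 is pi/4 rad), a list of three; "offset": the shift along the tool's x, y, z in units of 120 mm (1.0 is 120 mm), a list of three; "hand": the opening, from -1 (shut) to 1 (fully open). A call has 1 to 8 rows; each row shifts and turns the commanded pose from where the row before left it, along the tool's axes as they then stand; what a row does not reach is not made up. A row lasts 1/10 s, in which the tool goes at most 50 mm and 8.59 degrees, less where a joint would pass 70% of its speed; a pose out of reach is approached as far as the arm can. A call with a number of a shift or a turn outside -1 to 1 is refused whole. A call with a gripper value outside its range is refused whole. The fingers move at their own pace and stop on an object; "grip_force" is the grip in N (left out, the last holds). Time passes only in rows, so rows that do not move let the fingers close. It gives the time, the measured TCP pose, the force, the opening and the grip force at its end, in the units of the state.
- ctrl.sense(): the state, without advancing time (a new reading comes with each control period).
- ctrl.capture(name): name is "scene" or "top" or "wrist"; returns the picture (384x512x3 uint8, red, green, blue); there is no depth.
- ctrl.camera_info(name): a dict with "K" (3x3 intrinsics, pixels), "dist" ([k1, k2, p1, p2, k3] as OpenCV has them; the pictures are not rectified), "R" (3x3) and "t" (3): a world point X has camera coordinates R X + t. Camera axes: x right, y down, z forward; pixel columns grow to the right and rows downward; lengths in mm; the calibration is good to about 2 mm. A picture is of the moment at which its call begins: read the wrist's pose just before it. camera_info takes no time and is no camera call; for the wrist camera it gives the pose at the moment of the call.
- ctrl.finish_job(): hands the job in; it is judged then, once.
The state is a dict: "time_s": time; "joints": joint angles; "dq": joint speeds; "tau": joint torques, N m; "eef_pos": TCP position; "ee_rot": TCP orientation; "force": force on the tool from outside, world axes, zero at the start; "wrist_torque": the same for the moment, N m; "grip_width": opening from 0.0 (shut) to 1.0 (fully open); "grip_force": force on a finger pad.
Only numpy, scipy, OpenCV 4.12 (cv2) and the standard library are available. Lean on these libraries where they do the work, as an engineer would, in place of code of your own. Each camera call takes 0.05 s, during which the arm holds its last target. There are 200 camera calls.

## Task

Put the white soldering board away in the middle compartment of the soldering tray: slide its leading end under the metal hood, push the red sprung keeper back with it until its trailing end clears the edge of the wooden deck, and get that end down so the board lies flat on the compartment floor, held between the edge and the keeper. Leave the file and the brass gauge lying in their side compartments.

Things in the scene. Friction and masses are not known exactly. Their poses are not given: they have to be found in the camera images.
- tray: Wooden soldering tray fixed on the bench, 570 x 260 mm. Origin: underside, mid width, below the deck's edge (lip). x: along the tray, deck to compartments; y across; z up. x -370 to 0 mm: bare sliding deck, top at z 20 mm. From x = 0 three sunk compartments, floors at z 12 mm (8 mm step down at the lip); side ones at |y| 71 to 125 mm, x 0 to 195, outer walls to z 28.
- mouth (a point): Middle of the deck's edge (lip): tray x = 0, y = 0, z = 20 mm; axes as the tray's. The middle compartment lies beyond it between two aluminium ribs, inner faces at y = +-59 mm, 12 mm thick, tops at tray z = 34 mm. Flared guides of that height stand on the deck before the ribs, out to x = -41 mm, where the mouth is about 150 mm wide.
- hood (a point): Middle of the near edge of the aluminium hood's underside: tray x = 105 mm, y = 0, z = 46 mm. The hood is a flat bar that bridges the middle compartment from x = 105 to 137 mm, its top at z = 50 mm.
- pocket (a point): Point on the middle compartment's floor where the centre of the board's underside belongs: tray x = 75 mm, y = 0, z = 12 mm; axes as the tray's.
- keeper (a joint): Sprung red keeper block (90 mm wide, 20 mm high) at the far end of the middle compartment, just beyond the hood. 0 = free, its face then 144 mm from the lip; grows to 0.012 m (hard stop) as it is pushed back along tray +x. Takes about 6 N to start and 8.5 N fully back. About 0.006 to 0.007 with the board seated.
- board: White ceramic soldering board with scorch marks, a slab 150 mm (x) by 110 mm (y) by 12 mm thick, about 0.3 kg, too wide to grip. Origin: centre of its underside. It starts flat on the tray's deck, turned somewhat; either end may lead.
- file: Flat steel file with a red handle, 155 mm long along x, 14 mm high, lying in the side compartment at tray y = +98 mm. Origin: underside, near mid length. Leave it there.
- gauge: Brass gauge bar 140 x 20 x 5 mm lying in the side compartment at tray y = -98 mm. Origin: centre of its underside. Leave it there.
Mind the look-alikes: they are no part of the job. Of the things that look like the board, the middle-sized one is meant.

How it is judged:
By the outcome, as a careful person would: the job done as asked, in the order asked, and still so for the second after the job is handed in, with the robot touching nothing.
It also fails if it takes over 61 s, if anything falls off the work surface, if the arm or the gripper's body presses on something with over 40 N, if the wrist force passes 120 N, or if a joint passes its speed limit or range.

## Working session

There is one attempt and no reset: what is moved stays moved. The work goes in short steps, Python scripts to look and compute and a tool call to move; the robot and the scene stay as the last step left them, time stands still between calls to the robot, and variables do not carry over. Pictures are saved under pics/ and viewed, at most 10 in all, crops included, and the job is handed in when it is done.

Besides the shell and the picture viewer there is one more tool, called after "Call:" as name(argument=value, ...) on one line, values as JSON. arm_command: Moves the arm, as the interface text tells. Shifts and turns lie within -1 to 1; 1 stands for 120 mm of shift or pi/4 rad of turn. Its arguments: {"type":"object","properties":{"increments":{"type":"array"},"grip_force":{"type":"number"}},"required":["increments"]}

```bash
ls; mkdir -p pics; python3 - <<'E'
from rig import ctrl
import cv2,numpy as np
a=ctrl.capture("scene");b=ctrl.capture("top")
cv2.imwrite("pics/scene0.png",a[:,:,::-1]);cv2.imwrite("pics/top0.png",b[:,:,::-1])
s=ctrl.sense();print(s)
for n in("scene","top"):
  print(n,ctrl.camera_info(n))
E
```

```text
pics
{'time_s': 0.1, 'joints': array([-1.56239567e+00,  3.13362762e-01,  1.49835907e+00,  1.08617025e-05,
        1.33097763e+00, -2.23395369e-01]), 'dq': array([-9.96791929e-06, -5.55877562e-04,  7.62467557e-04, -4.88062596e-04,
        2.19997137e-04, -5.30166718e-04]), 'tau': array([ 2.28722318e-03, -4.12903225e+01, -2.60143125e+01, -2.05481047e-04,
        3.01262124e-03, -5.80468708e-06]), 'eef_pos': array([ 120.59737338, -510.73118239,  230.8090739 ]), 'ee_rot': array([-5.49643020e-04,  9.93291337e-01,  1.15637419e-01,  6.46191548e-05]), 'force': array([-0.13623836, -0.43347954, -0.20208057]), 'wrist_torque': array([0.02204547, 0.00823971, 0.01642219]), 'grip_force': 0.0, 'grip_width': 1.003101092559848}
scene {'K': array([[367.0196175 ,   0.        , 264.59637537],
       [  0.        , 367.0196175 , 194.55464602],
       [  0.        ,   0.        ,   1.        ]]), 'dist': array([-0.10814366,  0.        ,  0.        ,  0.        ,  0.        ]), 'R': array([[-0.7660203 ,  0.64281495, -0.00135254],
       [ 0.38298936,  0.45470327, -0.80409209],
       [-0.51626741, -0.61646887, -0.59450323]]), 't': array([ 337.7067135 , -156.84792796, 1289.4302084 ])}
top {'K': array([[374.94632961,   0.        , 251.8820312 ],
       [  0.        , 374.94632961, 191.30910636],
       [  0.        ,   0.        ,   1.        ]]), 'dist': array([-0.03931251,  0.        ,  0.        ,  0.        ,  0.        ]), 'R': array([[ 0.01999318, -0.99979273, -0.0038433 ],
       [-0.99235307, -0.01937581, -0.12190142],
       [ 0.12180169,  0.00625111, -0.99253477]]), 't': array([ 65.50634836, 481.94465706, 832.30613514])}
```

View pics/scene0.png

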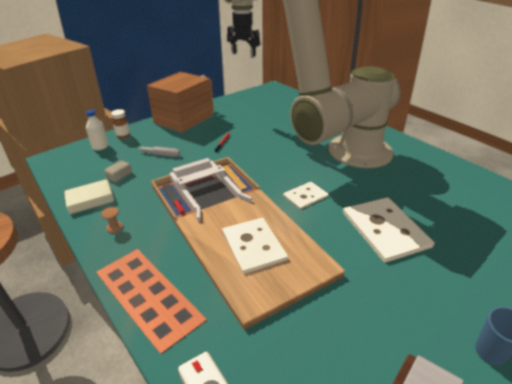

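View pics/top0.png

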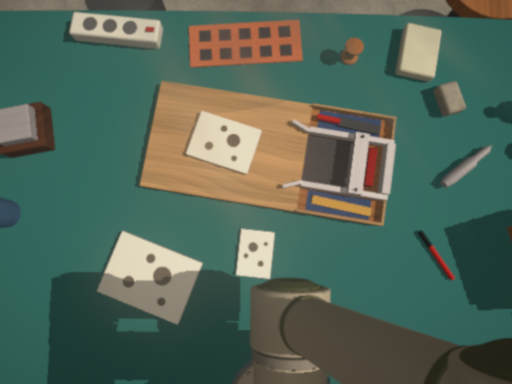

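Slabs in top view: board on the deck (225,142), a small one (255,254) and a large one (150,278). The middle-sized one, lying on the tray's deck, is the one meant. I'll measure it and confirm it in a crop.

```bash
cat > h.py <<'E'
import cv2,numpy as np
from rig import ctrl
def ray(n,px,z,ci=None):
    c=ci or ctrl.camera_info(n)
    p=cv2.undistortPoints(np.float64(px).reshape(-1,1,2),c["K"],c["dist"]).reshape(-1,2)
    d=np.c_[p,np.ones(len(p))]@c["R"]; o=-c["R"].T@c["t"]
    return (o+d*((z-o[2])/d[:,2])[:,None])[:,:2]
def proj(n,X,ci=None):
    c=ci or ctrl.camera_info(n)
    return cv2.projectPoints(np.float64(X).reshape(-1,1,3),cv2.Rodrigues(c["R"])[0],c["t"],c["K"],c["dist"])[0].reshape(-1,2)
def rect(n,mask,z,ci=None,near=None):
    """min-area rectangle on plane z of the contour (the one around px near)"""
    cs=cv2.findContours(mask,cv2.RETR_EXTERNAL,cv2.CHAIN_APPROX_NONE)[0]
    if near: cs=[c for c in cs if cv2.pointPolygonTest(c,near,False)>=0]
    c=max(cs,key=cv2.contourArea)
    return cv2.minAreaRect(ray(n,c.reshape(-1,2),z,ci).astype(np.float32))
E
python3 - <<'E'
from h import *
im=cv2.imread("pics/top0.png");hsv=cv2.cvtColor(im,cv2.COLOR_BGR2HSV)
white=cv2.inRange(hsv,(10,0,150),(45,70,255))
for nm,pt,z in(("board",(225,142),32),("small",(255,262),8),("large",(140,280),8)):
    w=cv2.morphologyEx(white,cv2.MORPH_CLOSE,np.ones((9,9)))
    try: print(nm,rect("top",w,z,near=pt))
    except Exception as e: print(nm,e)
wood=cv2.inRange(hsv,(8,80,90),(22,220,255))
wood[:75]=0;wood[230:]=0
cs=max(cv2.findContours(wood,0,1)[0],key=cv2.contourArea).reshape(-1,2)
P=ray("top",cs,20)
r=cv2.minAreaRect(P.astype(np.float32));print("tray",r,cv2.boxPoints(r))
# edge lines on deck part
for nm,sel in(("top edge",lambda c:(c[:,0]>170)&(c[:,0]<300)&(c[:,1]<110)),("bottom",lambda c:(c[:,0]>150)&(c[:,0]<290)&(c[:,1]>180)),("near",lambda c:(c[:,0]<162)&(c[:,1]>92)&(c[:,1]<178))):
    q=P[sel(cs)].astype(np.float32);v=cv2.fitLine(q,cv2.DIST_HUBER,0,.01,.01).ravel();print(nm,len(q),v)
c=cv2.resize(im[75:235,135:405],None,fx=2.9,fy=2.9,interpolation=cv2.INTER_CUBIC);cv2.imwrite("pics/crop1.png",c)
E
```

```text
board ((595.1972045898438, 144.06793212890625), (151.50331115722656, 111.09754943847656), 72.74344635009766)
small ((339.3438720703125, 64.87812805175781), (79.12882995605469, 108.01786041259766), 84.96878814697266)
large ((301.326416015625, 299.9229736328125), (205.21240234375, 105.28759002685547), 70.02381134033203)
tray ((578.706787109375, 37.356109619140625), (574.2151489257812, 265.0030212402344), 81.94635772705078) [[ 407.28827 -228.35635]
 [ 669.6777  -265.4833 ]
 [ 750.1253   303.06857]
 [ 487.7359   340.19553]]
top edge 129 [1.4422530e-01 9.8954487e-01 7.2115790e+02 1.2083119e+02]
bottom 158 [1.409887e-01 9.900112e-01 4.628477e+02 1.486394e+02]
near 85 [ 9.8961025e-01 -1.4377587e-01  6.1229218e+02  3.2124878e+02]
```

View pics/crop1.png

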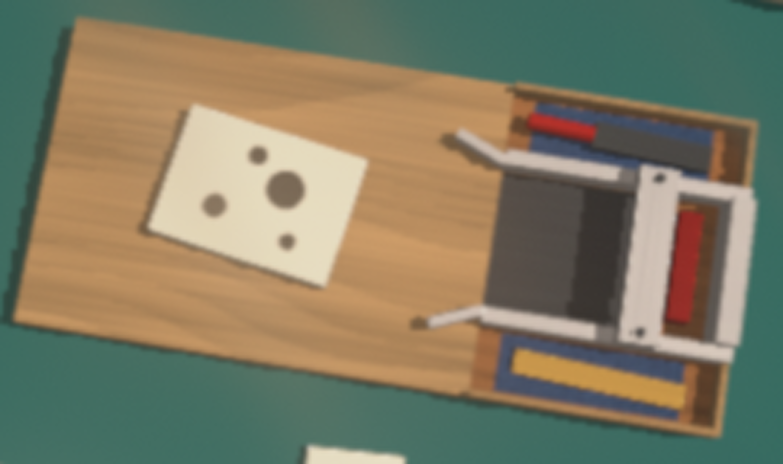

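The crop confirms the board: white, four scorch marks, on the deck, measured at 151 x 111 mm (the others are 79 x 108 visible and 205 long). In the full top view its corners are near (202,111), (262,130), (247,174), (186,155). Tray lip is at about world (566,-46), heading (-0.1425,-0.990). The board is turned -9° from the tray and centred near tray (-192, 2).

First I turn the tool to line up with the board's trailing edge.

Call:
arm_command(increments=[{"dr":[0,0,-0.165],"offset":[0,0,0],"hand":0.4},{"dr":[0,0,-0.165],"offset":[0,0,0],"hand":0.4},{"dr":[0,0,-0.165],"offset":[0,0,0],"hand":0.4},{"dr":[0,0,-0.165],"offset":[0,0,0],"hand":0.4},{"dr":[0,0,-0.165],"offset":[0,0,0],"hand":0.4},{"dr":[0,0,-0.165],"offset":[0,0,0],"hand":0.4},{"dr":[0,0,-0.165],"offset":[0,0,0],"hand":0.4},{"dr":[0,0,-0.165],"offset":[0,0,0],"hand":0.4}])

```text
time_s: 0.9
eef_pos: [120.6, -510.8, 230.9]
ee_rot: [-0.0, 0.804, 0.595, 0.0]
force: [0.5, 0.3, 0.3]
grip_width: 0.696
grip_force: 0.0
```

```bash
cat >> h.py <<'E'
from scipy.spatial.transform import Rotation as Rn
XT=np.array([-.1425,-.9898,0]);YT=np.array([.9898,-.1425,0]);O=np.array([566.,-45.9,0])
def R():
    q=ctrl.sense()["ee_rot"];return Rn.from_quat([q[1],q[2],q[3],q[0]]).as_matrix()
def tray(p): d=np.array(p)-O;return np.array([d@XT,d@YT,p[2]])
def world(t): return O+t[0]*XT+t[1]*YT+np.array([0,0,t[2]])
def status(goal=None,yaw=0):
    s=ctrl.sense();r=R();t=tray(s["eef_pos"])
    print("t",round(s["time_s"],2),"tray",t.round(1),"yaw",round(np.degrees(np.arctan2(r[:,1]@-XT,r[:,1]@YT)),2),"tz",r[:,2].round(3),
     "F",[round(float(s["force"]@a),1) for a in(XT,YT,[0,0,1])],"w",round(s["grip_width"],2))
    if goal is not None: print("offset units",(r.T@(world(goal)-s["eef_pos"])/120).round(4))
E
python3 -c "
from h import *
status((-296,18.4,130))"
```

```text
t 0.9 tray [ 523.6 -374.6  230.9] yaw -8.82 tz [ 0.     0.001 -1.   ] F [-0.4, 0.4, 0.3] w 0.7
offset units [7.2508 2.1893 0.8465]
```

Call:
arm_command(increments=[{"dr":[0,0,0],"offset":[0.36,0.11,0],"hand":0.4},{"dr":[0,0,0],"offset":[0.36,0.11,0],"hand":0.4},{"dr":[0,0,0],"offset":[0.36,0.11,0],"hand":0.4},{"dr":[0,0,0],"offset":[0.36,0.11,0],"hand":0.4},{"dr":[0,0,0],"offset":[0.36,0.11,0],"hand":0.4},{"dr":[0,0,0],"offset":[0.36,0.11,0],"hand":0.4},{"dr":[0,0,0],"offset":[0.36,0.11,0],"hand":0.4},{"dr":[0,0,0],"offset":[0.36,0.11,0],"hand":0.4}])

```text
time_s: 1.7
eef_pos: [324.8, -210.7, 231.2]
ee_rot: [-0.0, 0.806, 0.592, 0.0]
force: [1.4, -0.6, -0.5]
grip_width: 0.701
grip_force: 0.0
```

Call:
arm_command(increments=[{"dr":[0,0,0],"offset":[0.36,0.11,0],"hand":0.4},{"dr":[0,0,0],"offset":[0.36,0.11,0],"hand":0.4},{"dr":[0,0,0],"offset":[0.36,0.11,0],"hand":0.4},{"dr":[0,0,0],"offset":[0.36,0.11,0],"hand":0.4},{"dr":[0,0,0],"offset":[0.36,0.11,0],"hand":0.4},{"dr":[0,0,0],"offset":[0.36,0.11,0],"hand":0.4},{"dr":[0,0,0],"offset":[0.36,0.11,0],"hand":0.4},{"dr":[0,0,0],"offset":[0.36,0.11,0],"hand":0.4}])

```text
time_s: 2.5
eef_pos: [528.6, 87.9, 231.0]
ee_rot: [-0.0, 0.805, 0.593, -0.0]
force: [1.8, -0.4, 0.2]
grip_width: 0.703
grip_force: 0.0
```

```bash
python3 -c "
from h import *
status((-296,18.4,60))"
```

```text
t 2.5 tray [-127.1  -56.1  231. ] yaw -9.11 tz [-0. -0. -1.] F [0.2, 1.8, 0.2] w 0.7
offset units [1.4882 0.3906 1.4244]
```

Call:
arm_command(increments=[{"dr":[0,0,0],"offset":[0.36,0.1,0],"hand":0.4},{"dr":[0,0,0],"offset":[0.36,0.1,0],"hand":0.4},{"dr":[0,0,0],"offset":[0.36,0.1,0],"hand":0.4},{"dr":[0,0,0],"offset":[0.36,0.08,0],"hand":0.4},{"dr":[0,0,0],"offset":[0,0,0.35],"hand":0.4},{"dr":[0,0,0],"offset":[0,0,0.35],"hand":0.4},{"dr":[0,0,0],"offset":[0,0,0.35],"hand":0.4},{"dr":[0,0,0],"offset":[0,0,0.3],"hand":0.4}])

```text
time_s: 3.3
eef_pos: [622.0, 237.4, 66.5]
ee_rot: [-0.001, 0.805, 0.593, -0.001]
force: [1.1, 0.9, -0.1]
grip_width: 0.699
grip_force: 0.0
```

Call:
arm_command(increments=[{"dr":[0,0,0],"offset":[0,0,0],"hand":0.4},{"dr":[0,0,0],"offset":[0,0,0],"hand":0.4}])

```text
time_s: 3.5
eef_pos: [623.3, 237.4, 70.1]
ee_rot: [0.0, 0.806, 0.593, 0.0]
force: [-0.0, -0.6, 1.2]
grip_width: 0.697
grip_force: 0.0
```

```bash
python3 -c "
from h import *
status((-290,18,20))
a=ctrl.capture('wrist');b=ctrl.capture('top')
cv2.imwrite('pics/w1.png',np.hstack([cv2.resize(a,(400,300)),cv2.resize(b[60:260,120:400],(400,300))])[:,:,::-1])"
```

```text
t 3.5 tray [-288.6   16.3   70.1] yaw -9.13 tz [ 0.  0. -1.] F [0.6, 0.1, 1.2] w 0.7
offset units [0.0136 0.012  0.4177]
```

View pics/w1.png

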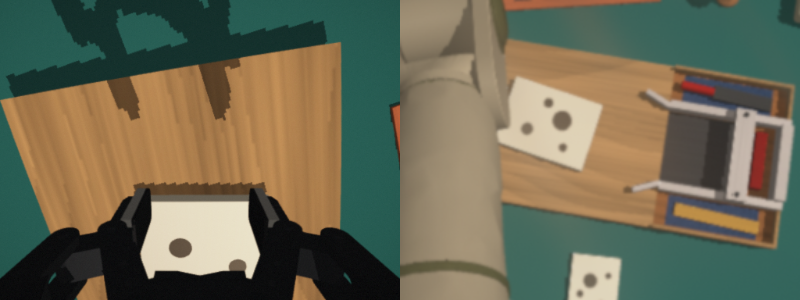

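Left half (wrist view): the board's trailing edge is centred between the fingers, at about (148–263, 195). Right half (top view): the board hasn't moved. Next I go down and probe the deck height.

Call:
arm_command(increments=[{"dr":[0,0,0],"offset":[0.04,0,0.1],"hand":0.4},{"dr":[0,0,0],"offset":[0,0,0.1],"hand":0.4},{"dr":[0,0,0],"offset":[0,0,0.1],"hand":0.4},{"dr":[0,0,0],"offset":[0,0,0.05],"hand":0.4},{"dr":[0,0,0],"offset":[0,0,0],"hand":0.4},{"dr":[0,0,0],"offset":[0,0,0],"hand":0.4}])

```text
time_s: 4.2
eef_pos: [624.5, 242.0, 27.4]
ee_rot: [0.0, 0.806, 0.593, 0.0]
force: [0.4, -0.1, -0.1]
grip_width: 0.696
grip_force: 0.0
```

Call:
arm_command(increments=[{"dr":[0,0,0],"offset":[0,0,0.025],"hand":0.4},{"dr":[0,0,0],"offset":[0,0,0.025],"hand":0.4},{"dr":[0,0,0],"offset":[0,0,0],"hand":0.4}])

```text
time_s: 4.5
eef_pos: [624.2, 241.9, 21.0]
ee_rot: [-0.0, 0.806, 0.593, -0.0]
force: [0.5, 0.8, 0.8]
grip_width: 0.698
grip_force: 0.0
```

Call:
arm_command(increments=[{"dr":[0,0,0],"offset":[0,0,0.02],"hand":0.4},{"dr":[0,0,0],"offset":[0,0,0],"hand":0.4}])

```text
time_s: 4.7
eef_pos: [624.3, 242.0, 18.6]
ee_rot: [-0.0, 0.806, 0.593, -0.0]
force: [-0.1, -0.8, -0.3]
grip_width: 0.697
grip_force: 0.0
```

Call:
arm_command(increments=[{"dr":[0,0,0],"offset":[0,0,0.015],"hand":0.4},{"dr":[0,0,0],"offset":[0,0,0],"hand":0.4}])

```text
time_s: 4.9
eef_pos: [624.3, 242.0, 16.9]
ee_rot: [-0.0, 0.806, 0.593, -0.0]
force: [0.2, 0.3, 0.5]
grip_width: 0.704
grip_force: 0.0
```

Call:
arm_command(increments=[{"dr":[0,0,0],"offset":[-0.03,0,0],"hand":0.4},{"dr":[0,0,0],"offset":[-0.03,0,0],"hand":0.4},{"dr":[0,0,0],"offset":[-0.03,0,0],"hand":0.4},{"dr":[0,0,0],"offset":[-0.03,0,0],"hand":0.4},{"dr":[0,0,0],"offset":[0,0,0],"hand":0.4}])

```text
time_s: 5.4
eef_pos: [620.0, 227.7, 17.2]
ee_rot: [-0.0, 0.806, 0.592, -0.0]
force: [-0.5, 0.4, -0.0]
grip_width: 0.699
grip_force: 0.0
```

```bash
python3 -c "
from h import *
status((-200,0,17))"
```

```text
t 5.4 tray [-278.5   14.5   17.2] yaw -9.16 tz [-0. -0. -1.] F [-0.3, -0.5, -0.0] w 0.7
offset units [-0.665  -0.0152  0.0015]
```

Call:
arm_command(increments=[{"dr":[0,0,0],"offset":[-0.045,0,0],"hand":0.4},{"dr":[0,0,-0.0135],"offset":[-0.045,-0.001,0],"hand":0.4},{"dr":[0,0,-0.0135],"offset":[-0.045,-0.001,0],"hand":0.4},{"dr":[0,0,-0.0135],"offset":[-0.045,-0.002,0],"hand":0.4},{"dr":[0,0,-0.0135],"offset":[-0.045,-0.002,0],"hand":0.4},{"dr":[0,0,-0.0135],"offset":[-0.045,-0.003,0],"hand":0.4},{"dr":[0,0,-0.0135],"offset":[-0.045,-0.003,0],"hand":0.4},{"dr":[0,0,-0.0135],"offset":[-0.045,-0.004,0],"hand":0.4}])

```text
time_s: 6.2
eef_pos: [606.5, 186.8, 17.2]
ee_rot: [0.0, 0.783, 0.622, 0.0]
force: [0.1, 1.6, 0.7]
grip_width: 0.703
grip_force: 1.2
```

```bash
cat >> h.py <<'E'
def board(fn,z=32):
    b=ctrl.capture("top");cv2.imwrite(fn,b[:,:,::-1])
    hsv=cv2.cvtColor(b,cv2.COLOR_RGB2HSV)
    w=cv2.inRange(hsv,(15,0,150),(45,70,255));w[:75]=0;w[235:]=0
    w=cv2.morphologyEx(w,cv2.MORPH_OPEN,np.ones((3,3)));
    cs=[c for c in cv2.findContours(w,0,1)[0] if cv2.contourArea(c)>150]
    for c in cs:
        P=ray("top",c.reshape(-1,2),z);t=np.array([tray([*p,z])[:2] for p in P]).astype(np.float32)
        r=cv2.minAreaRect(t);print("blob",np.round(r[0],1),np.round(r[1],1),round(r[2],1),"x",t[:,0].min().round(1),t[:,0].max().round(1),"y",t[:,1].min().round(1),t[:,1].max().round(1))
E
python3 -c "
from h import *
status((-190,0,17));board('pics/t2.png')"
```

```text
t 6.2 tray [-236.1    6.9   17.2] yaw -4.82 tz [ 0.  0. -1.] F [-1.6, -0.2, 0.7] w 0.7
offset units [-0.3876 -0.025   0.0016]
blob [-377.7   -6.4] [23.7 57.6] 11.5 x -393.3 -362.6 y -36.3 23.9
blob [-212.7  -52.4] [310.4 235.7] 61.7 x -299.2 -72.2 y -211.3 131.9
blob [-310.8   99.9] [108.1  68.6] 18.4 x -368.2 -262.6 y 57.3 147.8
```

Call:
arm_command(increments=[{"dr":[0,0,-0.0134],"offset":[-0.048,-0.003,0],"hand":0.4},{"dr":[0,0,-0.0134],"offset":[-0.048,-0.004,0],"hand":0.4},{"dr":[0,0,-0.0134],"offset":[-0.048,-0.004,0],"hand":0.4},{"dr":[0,0,-0.0134],"offset":[-0.048,-0.005,0],"hand":0.4},{"dr":[0,0,-0.0134],"offset":[-0.048,-0.005,0],"hand":0.4},{"dr":[0,0,-0.0134],"offset":[-0.048,-0.006,0],"hand":0.4},{"dr":[0,0,-0.0134],"offset":[-0.048,-0.007,0],"hand":0.4},{"dr":[0,0,-0.0134],"offset":[-0.048,-0.007,0],"hand":0.4}])

```text
time_s: 7.05
eef_pos: [592.8, 142.4, 17.1]
ee_rot: [0.0, 0.756, 0.655, -0.0]
force: [-0.5, 2.4, 1.6]
grip_width: 0.699
grip_force: 1.2
```

```bash
python3 -c "
from h import *
status((-100,0,17));board('pics/t3.png');status()
im=cv2.imread('pics/t3.png');a=ctrl.capture('wrist')[:,:,::-1]
cv2.imwrite('pics/c3.png',np.hstack([cv2.resize(im[70:235,140:400],(440,280)),cv2.resize(a,(360,280))]))"
```

```text
t 7.05 tray [-190.2   -0.3   17.1] yaw 0.0 tz [ 0. -0. -1.] F [-2.3, -0.8, 1.6] w 0.7
offset units [-0.7514  0.0024  0.001 ]
blob [-316.4    3.6] [26.2 83.3] 6.0 x -330.1 -300.9 y -38.7 46.4
blob [-134.   -32.4] [349.  209.1] 89.9 x -238.4 -29.3 y -206.9 142.2
blob [-241.1   93.1] [112.2  76.1] 10.8 x -299.5 -190.8 y 50.1 139.3
blob [333.9 201.8] [33.4 60.5] 23.5 x 309.5 354.0 y 170.2 231.9
t 7.1 tray [-189.4   -0.3   17.1] yaw 0.01 tz [-0. -0. -1.] F [-0.1, -0.7, 1.0] w 0.7
```

View pics/c3.png

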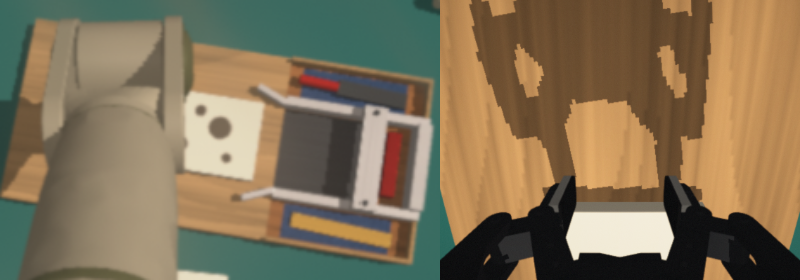

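Left half: the board is now square with the mouth, its leading edge at about crop (258,140). Right half: both fingers are flat on the trailing edge. I push on straight.

Call:
arm_command(increments=[{"dr":[0,0,0],"offset":[-0.055,0,0],"hand":0.4},{"dr":[0,0,0],"offset":[-0.055,0,0],"hand":0.4},{"dr":[0,0,0],"offset":[-0.055,0,0],"hand":0.4},{"dr":[0,0,0],"offset":[-0.055,0,0],"hand":0.4},{"dr":[0,0,0],"offset":[-0.055,0,0],"hand":0.4},{"dr":[0,0,0],"offset":[-0.055,0,0],"hand":0.4},{"dr":[0,0,0],"offset":[-0.055,0,0],"hand":0.4},{"dr":[0,0,0],"offset":[-0.055,0,0],"hand":0.4}])

```text
time_s: 7.95
eef_pos: [585.2, 90.0, 17.0]
ee_rot: [-0.0, 0.756, 0.654, -0.0]
force: [0.2, 1.1, -1.0]
grip_width: 0.702
grip_force: 0.6
```

```bash
python3 -c "
from h import *
status((-25,0,17));board('pics/t4.png')"
```

```text
t 7.95 tray [-137.3   -0.3   17. ] yaw -0.05 tz [-0. -0. -1.] F [-1.1, 0.0, -1.0] w 0.7
offset units [-9.355e-01  3.500e-03  3.000e-04]
blob [-68.2 -26.2] [343.1 185.4] 89.8 x -161.1 24.6 y -197.7 145.4
blob [-162.6   94. ] [112.8  80.7] 4.6 x -219.7 -108.6 y 51.9 138.3
blob [332.9 202.1] [34.9 61.9] 23.5 x 307.1 354.0 y 169.7 234.5
```

Call:
arm_command(increments=[{"dr":[0,0,0],"offset":[-0.055,0,0],"hand":0.4},{"dr":[0,0,0],"offset":[-0.055,0,0],"hand":0.4},{"dr":[0,0,0],"offset":[-0.055,0,0],"hand":0.4},{"dr":[0,0,0],"offset":[-0.055,0,0],"hand":0.4},{"dr":[0,0,0],"offset":[-0.055,0,0],"hand":0.4},{"dr":[0,0,0],"offset":[-0.055,0,0],"hand":0.4},{"dr":[0,0,0],"offset":[-0.055,0,0],"hand":0.4},{"dr":[0,0,0],"offset":[0,0,0],"hand":0.4}])

```text
time_s: 8.8
eef_pos: [578.7, 43.9, 17.1]
ee_rot: [0.0, 0.756, 0.654, -0.0]
force: [-0.4, 0.2, 0.6]
grip_width: 0.696
grip_force: 0.0
```

```bash
python3 -c "
from h import *
status((-25,0,17));board('pics/t5.png')
im=cv2.imread('pics/t5.png');a=ctrl.capture('scene')[:,:,::-1]
cv2.imwrite('pics/c5.png',np.hstack([cv2.resize(im[70:235,140:400],(440,280)),cv2.resize(a[140:290,140:350],(360,280))]))"
```

```text
t 8.8 tray [-90.7  -0.2  17.1] yaw -0.1 tz [-0. -0. -1.] F [-0.1, -0.5, 0.6] w 0.7
offset units [-0.5474  0.0026  0.0014]
blob [-11.8 -23.2] [167.9 330.8] 1.3 x -97.2 71.0 y -189.3 142.3
blob [-93.1  97.3] [114.8  76.4] 1.9 x -150.4 -36.6 y 58.2 136.6
blob [332.9 202.1] [34.9 61.9] 23.5 x 307.1 354.0 y 169.7 234.5
```

View pics/c5.png

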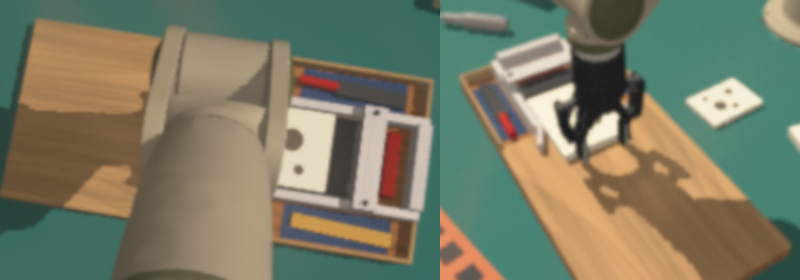

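The board is between the ribs, with its leading edge at crop (333,150) just short of the hood, and the fingers are behind it. Continuing.

Call:
arm_command(increments=[{"dr":[0,0,0],"offset":[-0.055,0,0],"hand":0.4},{"dr":[0,0,0],"offset":[-0.055,0,0],"hand":0.4},{"dr":[0,0,0],"offset":[-0.055,0,0],"hand":0.4},{"dr":[0,0,0],"offset":[-0.055,0,0],"hand":0.4},{"dr":[0,0,0],"offset":[-0.055,0,0],"hand":0.4},{"dr":[0,0,0],"offset":[-0.055,0,0],"hand":0.4},{"dr":[0,0,0],"offset":[-0.055,0,0],"hand":0.4},{"dr":[0,0,0],"offset":[-0.055,0,0],"hand":0.4}])

```text
time_s: 9.7
eef_pos: [570.9, -8.1, 16.9]
ee_rot: [-0.0, 0.756, 0.654, -0.0]
force: [-0.1, 0.9, -1.3]
grip_width: 0.698
grip_force: 0.5
```

Call:
arm_command(increments=[{"dr":[0,0,0],"offset":[-0.04,0,0],"hand":0.4},{"dr":[0,0,0],"offset":[-0.02,0,0],"hand":0.4},{"dr":[0,0,0],"offset":[0,0,0],"hand":0.4},{"dr":[0,0,0],"offset":[0,0,0],"hand":0.4}])

```text
time_s: 10.1
eef_pos: [570.2, -14.6, 17.1]
ee_rot: [0.0, 0.756, 0.655, -0.0]
force: [0.1, 0.0, 0.7]
grip_width: 0.699
grip_force: 0.0
```

```bash
python3 -c "
from h import *
status((-15,0,17))"
```

```text
t 10.1 tray [-31.6  -0.3  17.1] yaw -0.04 tz [ 0. -0. -1.] F [-0.0, 0.1, 0.7] w 0.7
offset units [-0.1385  0.0027  0.0011]
```

Call:
arm_command(increments=[{"dr":[0,0,0],"offset":[-0.025,0,0],"hand":0.4},{"dr":[0,0,0],"offset":[-0.025,0,0],"hand":0.4},{"dr":[0,0,0],"offset":[-0.025,0,0],"hand":0.4},{"dr":[0,0,0],"offset":[-0.025,0,0],"hand":0.4},{"dr":[0,0,0],"offset":[0,0,0],"hand":0.4},{"dr":[0,0,0],"offset":[0,0,0],"hand":0.4}])

```text
time_s: 10.7
eef_pos: [568.5, -26.6, 17.2]
ee_rot: [0.0, 0.756, 0.654, -0.0]
force: [-0.2, 0.7, 0.3]
grip_width: 0.697
grip_force: 0.0
```

Call:
arm_command(increments=[{"dr":[0,0,0],"offset":[-0.015,0,0],"hand":0.4},{"dr":[0,0,0],"offset":[-0.015,0,0],"hand":0.4},{"dr":[0,0,0],"offset":[0,0,0],"hand":0.4},{"dr":[0,0,0],"offset":[0,0,0],"hand":0.4}])

```text
time_s: 11.1
eef_pos: [567.9, -29.7, 17.1]
ee_rot: [-0.0, 0.756, 0.654, 0.0]
force: [1.1, 2.7, -0.5]
grip_width: 0.7
grip_force: 1.6
```

```bash
python3 -c "
from h import *
status((-8,0,17))"
```

```text
t 11.1 tray [-16.3  -0.4  17.1] yaw -0.05 tz [-0.  0. -1.] F [-2.8, 0.7, -0.5] w 0.7
offset units [-0.0689  0.0033  0.0004]
```

Keeper contact shows at TCP x ≈ -16.5, as predicted. I push it about 9 mm further.

Call:
arm_command(increments=[{"dr":[0,0,0],"offset":[-0.015,0,0],"hand":0.4},{"dr":[0,0,0],"offset":[-0.015,0,0],"hand":0.4},{"dr":[0,0,0],"offset":[-0.015,0,0],"hand":0.4},{"dr":[0,0,0],"offset":[0,0,0],"hand":0.4},{"dr":[0,0,0],"offset":[0,0,0],"hand":0.4}])

```text
time_s: 11.6
eef_pos: [567.1, -34.7, 17.0]
ee_rot: [-0.0, 0.756, 0.654, 0.0]
force: [1.9, 6.4, -1.2]
grip_width: 0.701
grip_force: 3.0
```

Call:
arm_command(increments=[{"dr":[0,0,0],"offset":[-0.015,0,0],"hand":0.4},{"dr":[0,0,0],"offset":[-0.015,0,0],"hand":0.4},{"dr":[0,0,0],"offset":[0,0,0],"hand":0.4},{"dr":[0,0,0],"offset":[0,0,0],"hand":0.4}])

```text
time_s: 12.0
eef_pos: [566.6, -38.1, 17.0]
ee_rot: [-0.0, 0.756, 0.654, 0.0]
force: [2.3, 7.8, -1.0]
grip_width: 0.701
grip_force: 3.4
```

```bash
python3 -c "
from h import *
status((-7.5,0,17))"
```

```text
t 12.0 tray [-7.8 -0.5 17. ] yaw -0.04 tz [ 0.     0.001 -1.   ] F [-8.1, 1.2, -1.0] w 0.7
offset units [-0.0029  0.0041 -0.0001]
```

Call:
arm_command(increments=[{"dr":[0,0,0],"offset":[-0.007,0,0.008],"hand":0.4},{"dr":[0,0,0],"offset":[0,0,0.008],"hand":0.4},{"dr":[0,0,0],"offset":[0,0,0.008],"hand":0.4},{"dr":[0,0,0],"offset":[0,0,0],"hand":0.4}])

```text
time_s: 12.4
eef_pos: [566.6, -38.7, 15.0]
ee_rot: [-0.0, 0.756, 0.655, 0.0]
force: [-1.9, 8.7, 8.4]
grip_width: 0.702
grip_force: 9.0
```

```bash
python3 -c "
from h import *
status((-7.5,0,17))
a=ctrl.capture('scene')[:,:,::-1];b=ctrl.capture('wrist')[:,:,::-1]
cv2.imwrite('pics/c6.png',np.hstack([cv2.resize(a[140:240,150:270],(440,366),interpolation=cv2.INTER_CUBIC),cv2.resize(b,(360,366))]))"
```

```text
t 12.4 tray [-7.2 -0.5 15. ] yaw -0.04 tz [ 0.     0.001 -1.   ] F [-8.4, -3.1, 8.4] w 0.7
offset units [ 0.0022  0.0038 -0.0166]
```

View pics/c6.png

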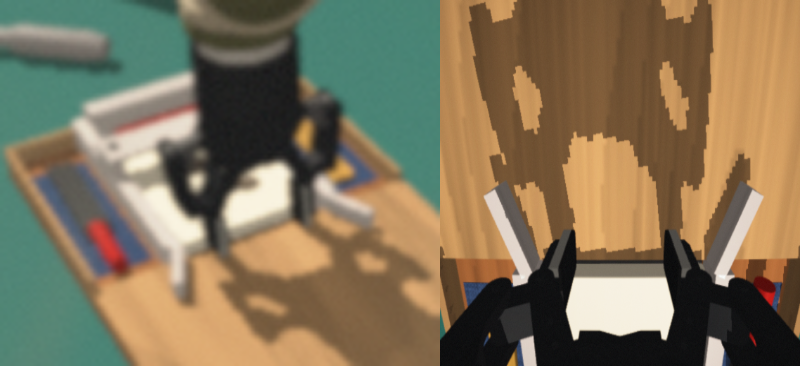

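Tail and lip are close; I'll compute whether the tail's top edge sits at z 32 (still up) or 24 (down) from the wrist view.

```bash
python3 -c "
from h import *
ci=ctrl.camera_info('wrist');b=ctrl.capture('wrist');g=cv2.cvtColor(b,cv2.COLOR_RGB2GRAY)
print(g[262:302,236:276].mean(1).round().astype(int).tolist())
for nm,p in dict(lip=(0,0,20),up=(3.6,0,32),upb=(3.6,0,20),down=(3.6,0,24),downb=(3.6,0,12)).items(): print(nm,proj('wrist',world(p),ci).round(1))
status()"
```

```text
[126, 109, 95, 89, 88, 88, 88, 88, 88, 87, 74, 46, 37, 40, 69, 110, 116, 117, 117, 117, 118, 118, 118, 118, 118, 118, 118, 123, 149, 196, 236, 241, 241, 241, 241, 241, 241, 241, 241, 241]
lip [[256.2 269.7]]
up [[256.3 290.4]]
upb [[256.2 276.2]]
down [[256.2 280.7]]
downb [[256.2 267.8]]
t 12.55 tray [-7.2 -0.5 15. ] yaw -0.04 tz [ 0.     0.001 -1.   ] F [-8.0, -2.9, 7.7] w 0.7
```

Trailing face spans rows 276.5–290.5, which matches the "up" case: clear of the lip but held up by finger friction. Closing the fingers slides them sideways along the end face and breaks that friction, so the tail can drop. I raise the tool to match the pads' forward swing.

Call:
arm_command(increments=[{"dr":[0,0,0],"offset":[0,0,-0.015],"hand":0.2},{"dr":[0,0,0],"offset":[0,0,-0.009],"hand":0.0},{"dr":[0,0,0],"offset":[0,0,-0.009],"hand":-0.2},{"dr":[0,0,0],"offset":[0,0,-0.009],"hand":-0.4},{"dr":[0,0,0],"offset":[0,0,-0.006],"hand":-0.6},{"dr":[0,0,0],"offset":[0,0,0],"hand":-0.6},{"dr":[0,0,0],"offset":[0,0,0],"hand":-0.6}])

```text
time_s: 13.25
eef_pos: [565.9, -38.6, 20.3]
ee_rot: [-0.001, 0.756, 0.654, -0.0]
force: [-3.9, 8.4, 5.9]
grip_width: 0.198
grip_force: 6.5
```

```bash
cat >> h.py <<'E'
def tail(x=3.6,c0=236,c1=276):
    ci=ctrl.camera_info('wrist');b=ctrl.capture('wrist');g=cv2.cvtColor(b,cv2.COLOR_RGB2GRAY)
    print([int(v) for v in g[255:310,c0:c1].mean(1)])
    for nm,p in dict(lip=(0,0,20),up=(x,0,32),upb=(x,0,20),down=(x,0,24),downb=(x,0,12)).items(): print(nm,proj('wrist',world(p),ci).round(1)[0])
    status();return b
E
python3 -c "
from h import *
b=tail();cv2.imwrite('pics/w7.png',b[:,:,::-1])"
```

```text
[147, 146, 148, 148, 148, 147, 141, 128, 112, 100, 88, 82, 88, 102, 105, 106, 106, 106, 106, 106, 108, 108, 108, 113, 136, 186, 220, 222, 223, 224, 224, 226, 227, 229, 230, 231, 232, 233, 234, 235, 235, 236, 237, 237, 238, 239, 240, 241, 241, 241, 241, 241, 241, 241, 241]
lip [257.5 264.2]
up [257.6 283.8]
upb [257.5 270.5]
down [257.5 274.7]
downb [257.4 262.6]
t 13.3 tray [-7.2 -1.1 20.3] yaw -0.06 tz [-0.001  0.002 -1.   ] F [-8.0, -4.9, 5.5] w 0.2
```

The tail has dropped about 4 mm and is below the lip top. I retract so the board catches against the lip, lift, and then press the tail down from above.

Call:
arm_command(increments=[{"dr":[0,0,0],"offset":[0.02,0,0],"hand":-0.6},{"dr":[0,0,0],"offset":[0.03,0,0],"hand":-0.6},{"dr":[0,0,0],"offset":[0.05,0,0],"hand":-0.6},{"dr":[0,0,0],"offset":[0,0,0],"hand":-0.6}])

```text
time_s: 13.7
eef_pos: [568.8, -27.4, 20.3]
ee_rot: [0.001, 0.756, 0.655, 0.0]
force: [1.0, 3.0, 4.2]
grip_width: 0.198
grip_force: 2.0
```

```bash
python3 -c "
from h import *
b=tail(0.5);cv2.imwrite('pics/w8.png',b[:,:,::-1])"
```

```text
[141, 141, 141, 143, 143, 143, 143, 143, 144, 145, 148, 150, 151, 152, 151, 151, 151, 151, 151, 152, 152, 153, 152, 141, 126, 112, 97, 85, 83, 83, 84, 86, 103, 111, 112, 113, 113, 115, 116, 121, 150, 203, 234, 236, 237, 238, 239, 240, 241, 241, 241, 241, 241, 241, 241]
lip [255.1 284.2]
up [255.1 299.2]
upb [255.1 285. ]
down [255.1 289.5]
downb [255.1 276.6]
t 13.75 tray [-18.7   0.1  20.3] yaw -0.03 tz [ 0.001  0.    -1.   ] F [-2.6, 0.9, 4.6] w 0.2
```

The tail now rests against the lip with its top at about z 28, so it's caught. Now I press it down.

Call:
arm_command(increments=[{"dr":[0,0,0],"offset":[0.03,0,-0.05],"hand":-0.8},{"dr":[0,0,0],"offset":[0,0,-0.12],"hand":-0.8},{"dr":[0,0,0],"offset":[-0.1,0,0],"hand":-0.8},{"dr":[0,0,0],"offset":[-0.1,0,0],"hand":-0.8},{"dr":[0,0,0],"offset":[-0.1,0,0],"hand":-0.8},{"dr":[0,0,0],"offset":[0,0,0],"hand":-0.8},{"dr":[0,0,0],"offset":[0,0,0.05],"hand":-0.8},{"dr":[0,0,0],"offset":[0,0,0],"hand":-0.8}])

```text
time_s: 14.55
eef_pos: [563.0, -59.6, 33.3]
ee_rot: [-0.001, 0.756, 0.654, -0.0]
force: [-0.5, 0.3, 0.8]
grip_width: 0.101
grip_force: 0.0
```

```bash
python3 -c "
from h import *
status((14,0,24))"
```

```text
t 14.55 tray [14.  -1.  33.3] yaw -0.05 tz [-0.002  0.001 -1.   ] F [-0.2, -0.5, 0.8] w 0.1
offset units [-0.0003  0.0085  0.0776]
```

Call:
arm_command(increments=[{"dr":[0,0,0],"offset":[0,0,0.02],"hand":-0.8},{"dr":[0,0,0],"offset":[0,0,0.02],"hand":-0.8},{"dr":[0,0,0],"offset":[0,0,0.015],"hand":-0.8},{"dr":[0,0,0],"offset":[0,0,0],"hand":-0.8}])

```text
time_s: 14.95
eef_pos: [563.4, -59.7, 27.5]
ee_rot: [-0.0, 0.756, 0.655, -0.0]
force: [0.0, 0.2, -0.5]
grip_width: 0.102
grip_force: 0.0
```

Call:
arm_command(increments=[{"dr":[0,0,0],"offset":[0,0,0.015],"hand":-0.8},{"dr":[0,0,0],"offset":[0,0,0.01],"hand":-0.8},{"dr":[0,0,0],"offset":[0,0,0],"hand":-0.8}])

```text
time_s: 15.25
eef_pos: [563.5, -59.9, 24.7]
ee_rot: [-0.0, 0.756, 0.654, -0.0]
force: [0.7, 0.3, -0.5]
grip_width: 0.104
grip_force: 0.0
```

Call:
arm_command(increments=[{"dr":[0,0,0],"offset":[0,0,0.012],"hand":-0.8},{"dr":[0,0,0],"offset":[0,0,0.012],"hand":-0.8},{"dr":[0,0,0],"offset":[0,0,0],"hand":-0.8}])

```text
time_s: 15.55
eef_pos: [563.8, -59.9, 24.2]
ee_rot: [0.0, 0.756, 0.655, 0.0]
force: [-10.5, 2.8, 24.4]
grip_width: 0.099
grip_force: 11.9
```

Call:
arm_command(increments=[{"dr":[0,0,0],"offset":[0,0,0.012],"hand":-0.8},{"dr":[0,0,0],"offset":[0,0,0],"hand":-0.8}])

```text
time_s: 15.75
eef_pos: [563.9, -59.9, 24.2]
ee_rot: [0.001, 0.756, 0.655, 0.0]
force: [-15.7, 3.2, 37.7]
grip_width: 0.101
grip_force: 18.7
```

It is solid at z ≈ 24, the seated board's top height. I lift off and move clear to check.

Call:
arm_command(increments=[{"dr":[0,0,0],"offset":[0,0,-0.1],"hand":-0.8},{"dr":[0,0,0],"offset":[0,0,-0.35],"hand":-0.8},{"dr":[0,0,0],"offset":[0,0,-0.35],"hand":-0.8},{"dr":[0,0,0],"offset":[0.4,0,0],"hand":-0.8},{"dr":[0,0,0],"offset":[0.4,0,0],"hand":-0.8},{"dr":[0,0,0],"offset":[0.4,0,0],"hand":-0.8},{"dr":[0,0,0],"offset":[0.4,0,0],"hand":-0.8},{"dr":[0,0,0],"offset":[0,0,0],"hand":-0.8}])

```text
time_s: 16.55
eef_pos: [590.9, 135.3, 116.4]
ee_rot: [-0.0, 0.754, 0.657, 0.001]
force: [0.4, -0.5, 0.7]
grip_width: 0.101
grip_force: 0.0
```

```bash
python3 -c "
from h import *
status()
board('pics/t9.png',24);b=cv2.imread('pics/t9.png')
a=ctrl.capture('scene')[:,:,::-1]
cv2.imwrite('pics/c9.png',np.hstack([cv2.resize(a[140:240,140:270],(400,308),interpolation=cv2.INTER_CUBIC),cv2.resize(b[95:230,270:400],(300,308),interpolation=cv2.INTER_CUBIC)]))"
```

```text
t 16.55 tray [-182.9   -1.1  116.4] yaw 0.27 tz [ 0.001  0.001 -1.   ] F [0.4, 0.4, 0.7] w 0.1
blob [-176.6 -130.3] [132.3 174.7] 3.9 x -242.6 -107.6 y -221.8 -46.4
blob [42.2  2. ] [ 84.5 111. ] 0.2 x -0.0 84.5 y -53.6 57.4
blob [-346.6   23.6] [ 33.  108.5] 8.0 x -363.8 -323.5 y -31.5 79.5
blob [-262.5  141.4] [126.1  38.1] 9.1 x -327.8 -201.6 y 120.8 170.1
```

View pics/c9.png

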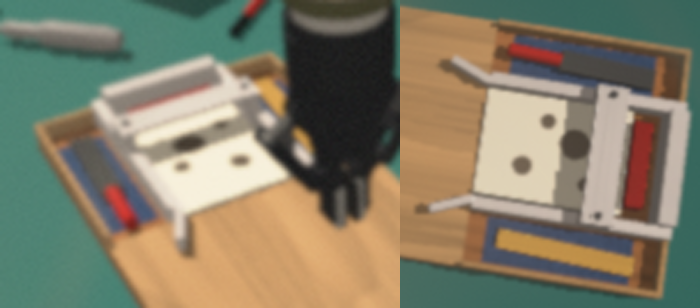

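The board lies under the hood with its trailing edge at tray x = 0 (right crop (480,140)), square to 0.2° and level with the floor. The red keeper is behind it, and the file and gauge are still in their compartments. Handing in.

```bash
python3 -c "
from rig import ctrl
print(ctrl.finish_job())"
```

```text
the job is handed in; nothing more can be done
None
```

The white soldering board lies flat in the middle compartment, under the hood and held between the lip and the keeper; the file and gauge were left in place, and I handed the job in at about 17 s of the 61 s allowed (no verdict was returned).

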